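# Leak check of a capped glue bottle

## Task

Leak-check the cream glue bottle: take it out of the slanted rest, turn it over in the air until its cap points down about 45 degrees below level or steeper, hold it like that for about two seconds, then set it down gently, upright, on the floor of the blue tray and let go. Leave the tray and the other things where they are.

Things in the scene. Friction and masses are not known exactly. Their poses are not given: they have to be found in the camera images.
- bottle_center (a point): centre (half-way up) of the closed cream glue bottle with blue cap: 35 mm thick (own x), 57 mm wide (own y), 82 mm tall (own z, towards the cap); base 41 mm below. Flat-oval body 68 mm tall, cap 20 mm across; 0.12 kg. Starts in the slanted rest, cap leaning 40 degrees from vertical towards its own -y. Grasp across the 35 mm, 40 to 50 mm above the base
- tray_floor (a point): centre of the inner floor, 2 mm above the table, of the blue open tray: 66 (x) by 110 (y) mm outside, 62 by 106 mm inside, 20 mm high; loose, 0.35 kg, empty. The bottle fits with its width along the tray's long y axis, either way round, not across or diagonally
- rest_base (a point): centre of the underside of the fixed dark steel slanted rest; grey foot plate 74 (x) by 120 (y) mm. The bottle's base sits on a shelf 56 mm wide between two cheeks 12 mm high, its lower narrow side on a 26 mm wide back plate, leaning to the rest's -y; above the cheeks both flat faces are free. It slides out freely along its own axis, cap first
- squeeze_bottle_center (a point): centre (half-way up) of a bystander: round white bottle, 52 mm across, with a tall blue cone cap, 173 mm tall over all, standing loose; must not be knocked or shifted
- scissors: bystander: orange-handled scissors lying flat, 87 by 199 by 9 mm, origin at the centre underneath
- carton: bystander: small brown and white open carton, 42 by 48 by 57 mm, origin underneath near its centre
- threadlocker: bystander: small red bottle with a blue nozzle cap, standing, 19 by 32 by 93 mm, origin at the centre underneath
- marker: bystander: black and white marker pen lying flat, 137 mm long, 11 mm thick, origin at the centre underneath
- bottle: the same bottle; origin at the centre of its base. Held by a tool at 15 degrees from vertical in the rest (rear towards the bottle's +y), it stands upright with the tool at 55 degrees and has its cap 52 degrees below level with the tool at 87 degrees the other way (or, after a half turn of the wrist, the same way)
- tray: the same tray; origin at the centre of its underside
Things that resemble listed ones, but are neither listed nor needed, are in the scene too. Of the things that look like the tray, the larger one is meant.

How it is judged:
By the outcome, as a careful person would: the job done as asked, in the order asked, and still so for the second after the job is handed in, with the robot touching nothing.
It also fails if it takes over 45 s, if anything falls off the work surface, if the arm or the gripper's body presses on something with over 40 N, if the wrist force passes 120 N, or if a joint passes its speed limit or range.

## Robot

A 6-joint arm with a two-finger parallel gripper is mounted at the origin on a cart in front of the work surface, level with it; the furniture and walls round the work are solid. World frame = base frame: x ahead of the robot, y to its left, z up, the work surface at z = 0. Lengths are in m, angles in rad, forces in N, time in s.
With the tool pointing down it reaches from about 0.3 to 0.875 m from the base axis. Payload 6.4 kg.
Tool frame: the origin (TCP) lies on the mounting face of the last link; the fingertips stand 173 mm ahead of it and the grasp point (between the pads) lies 155 mm ahead of it (ctrl.tip_reach is the distance from the TCP to the fingertips, in m); z points along the fingers, y is the line along which they close (so a half turn about z gives the same grasp; the last joint's range is limited). The gripper opens to 85 mm and grips with 20 to 120 N. Pads are 22 mm wide; open, the fingers measure 114 mm over their backs; the gripper's body (76 mm by 85 mm) begins 54 mm behind the grasp point. The pads swing forward as they close: fully open they stand 13 mm farther back than shut.
Start: joints at [-1.453, 0.181, 1.607, -0, 1.354, -0.206], TCP at [0.183, -0.545, 0.405] pointing down, gripper open.
Joint ranges: [-2.99, 2.99], [-0.89, 2.07], [0.3, 2.58], [-1.14, 4.28], [0, 2.63], [-3.12, 3.12]. Speed limits (rad/s): [2.57, 2.57, 3.01, 3.14, 3.14, 3.14].

## Interface

Orientations are given as a unit quaternion [w, x, y, z].
In Python, from bench import ctrl gives the robot as it stands.
- The arm moves only by the shell command python3 -m pendant 'ROWS'. ROWS is JSON, a list that holds one entry, the list of rows, each a list of 7 numbers: the opening, from 0 (shut) to 1 (fully open), then the shift along the tool's x, y, z in mm, then the turn, a rotation vector about the tool's x, y, z in rad. A call has 1 to 5 rows; each row is the pose to reach, as a shift and turn from the pose commanded when the call began, along the tool's axes at that moment; what a row does not reach only later rows make up. A row lasts 1/12 s, in which the tool goes at most 41.7 mm and 7.16 degrees, less where a joint would pass 70% of its speed; a pose out of reach is approached as far as the arm can. A call with a gripper value outside its range is refused whole. The fingers move at their own pace and stop on an object; the grip force is fixed at half the most. Time passes only in rows, so rows that repeat a pose let the fingers close. It gives the time, the measured TCP pose, the force, the opening and the grip force at its end, in the units of the state.
- ctrl.get_obs(): the state, without advancing time (a new reading comes with each control period).
- ctrl.camera(name): name is "scene" or "top"; returns the picture (384x512x3 uint8, red, green, blue); there is no depth.
- ctrl.camera_params(name): a dict with "mtx" (3x3 intrinsics, pixels), "world_from_camera" (4x4, takes a point from camera to world coordinates). Camera axes: x right, y down, z forward; pixel columns grow to the right and rows downward; lengths in m; the calibration is good to about 2 mm. A picture is of the moment at which its call begins. camera_params takes no time and is no camera call.
- ctrl.hand_in(): hands the job in; it is judged then, once.
Trained networks look in the newest picture that a camera, given by its name, has taken for a name from the list of things; names that differ only in an ending like _2 or _b are one class to them, and where a whole thing is asked for, a point or a joint stands for the part that bears it (a point fixed in the world has none). Each returns a list of dicts, best first, with "confidence" (0 to 1); they miss things now and then, are a little off and sometimes report something else, mostly with a low value. They report only what shows in the picture. A call takes as long as a camera call. They do not tell look-alikes from the thing itself.
- ctrl.boxes_of(camera, name): "point" ([column, row] as shares, 0 to 1, of the picture: columns of its width, rows of its height, amid what is visible of it).
The state is a dict: "time_s": time; "q": joint angles; "dq": joint speeds; "joint_efforts": joint torques, N m; "eef_pos": TCP position; "eef_rot": TCP orientation; "wrist_force": force on the tool from outside, world axes, zero at the start; "torque": the same for the moment, N m; "opening": opening from 0.0 (shut) to 1.0 (fully open); "grasp_force": force on a finger pad.
Only numpy, scipy, OpenCV 4.12 (cv2) and the standard library are available. Lean on these libraries where they do the work, as an engineer would, in place of code of your own. Each camera call takes 0.05 s, during which the arm holds its last target. There are 200 camera calls.

## Working session

There is one attempt and no reset: what is moved stays moved. The work goes in short steps, Python scripts to look and compute and a shell command to move; the robot and the scene stay as the last step left them, time stands still between calls to the robot, and variables do not carry over. Pictures are saved under pics/ and viewed, at most 10 in all, crops included, and the job is handed in when it is done.

```bash
mkdir -p pics; ls; python3 - <<'E'
from bench import ctrl
import cv2,numpy as np
for n in("scene","top"):
    im=ctrl.camera(n);cv2.imwrite(f"pics/{n}0.png",cv2.resize(im[:,:,::-1],(800,600),interpolation=cv2.INTER_CUBIC))
    p=ctrl.camera_params(n);print(n,np.round(p["mtx"],1).tolist(),np.round(p["world_from_camera"],3).tolist())
    for o in("bottle","tray","rest_base","squeeze_bottle_center"):
        print(o,[(np.round(d["point"],3).tolist(),round(d["confidence"],2)) for d in ctrl.boxes_of(n,o)][:3])
o=ctrl.get_obs();print(o)
E
```

```text
pics
scene [[484.8, 0.0, 247.7], [0.0, 484.8, 180.1], [0.0, 0.0, 1.0]] [[-0.749, -0.263, 0.609, -0.093], [-0.663, 0.296, -0.688, 0.742], [0.0, -0.918, -0.396, 0.529], [0.0, 0.0, 0.0, 1.0]]
bottle [([0.27, 0.577], 0.66)]
tray [([0.55, 0.618], 0.96), ([0.628, 0.554], 0.91)]
rest_base [([0.703, 0.48], 0.63)]
squeeze_bottle_center [([0.496, 0.434], 0.84)]
top [[429.5, 0.0, 249.6], [0.0, 429.5, 193.1], [0.0, 0.0, 1.0]] [[-0.007, -0.993, 0.115, 0.423], [-1.0, 0.005, -0.02, -0.03], [0.019, -0.115, -0.993, 1.328], [0.0, 0.0, 0.0, 1.0]]
bottle [([0.685, 0.59], 0.73), ([0.442, 0.61], 0.21)]
tray [([0.442, 0.603], 0.92), ([0.536, 0.604], 0.74), ([0.683, 0.587], 0.34)]
rest_base [([0.659, 0.598], 0.64), ([0.399, 0.346], 0.23)]
squeeze_bottle_center []
{'time_s': 0.5, 'q': array([-1.45330035e+00,  1.80833394e-01,  1.60706423e+00,  6.75092491e-06,
        1.35381465e+00, -2.06288697e-01]), 'dq': array([ 9.57014738e-04, -1.19005630e-03, -1.63122702e-04, -3.96317691e-04,
       -1.56750010e-03, -7.34959281e-05]), 'joint_efforts': array([-7.30807333e-04, -4.44442785e+01, -3.51363230e+01, -2.83091413e-04,
        1.87723657e-03,  1.10044846e-05]), 'eef_pos': array([ 0.18296327, -0.54510887,  0.40463858]), 'eef_rot': array([-5.96053822e-05,  9.86924148e-01,  1.61185367e-01,  5.94752346e-06]), 'wrist_force': array([ 0.08948751, -0.50935664,  0.33154816]), 'torque': array([-0.02654498, -0.04543604, -0.0146912 ]), 'grasp_force': 0.0, 'opening': 0.9995545449064233}
```

View pics/scene0.png

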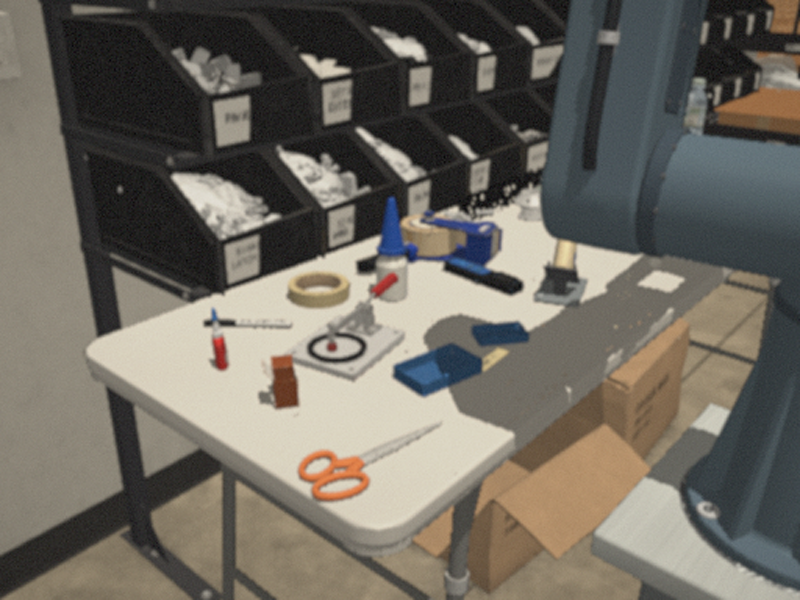

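View pics/top0.png

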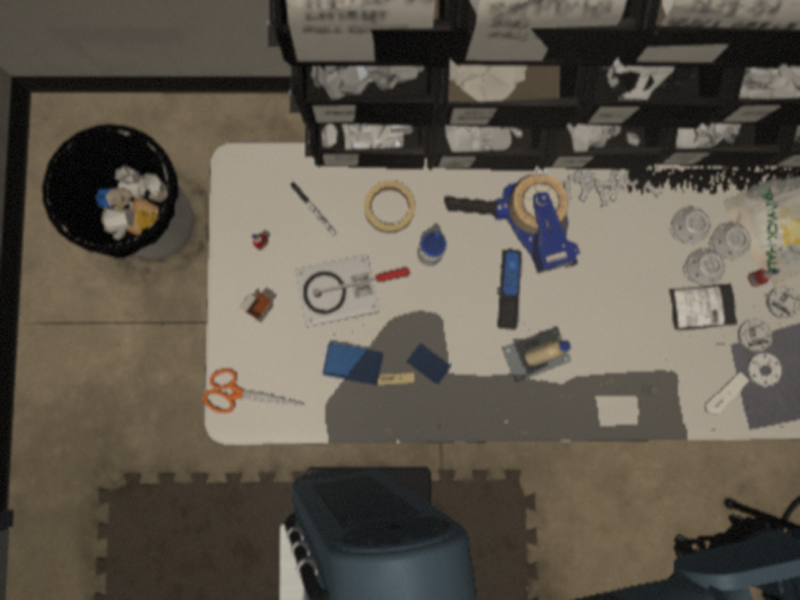

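The scene view shows the rest with the bottle at about (562,270), the large tray at (438,368) and a small look-alike at (500,333). The top view shows the bottle at (545,353) with its cap at (565,346) to the right, and the large tray at (352,362). I'll zoom in on these.

```bash
cat > h.py <<'E'
from bench import ctrl
import cv2,numpy as np
from scipy.spatial.transform import Rotation as R
def ray(n,uv):
    p=ctrl.camera_params(n);T=np.array(p["world_from_camera"]);uv=np.atleast_2d(uv).astype(float)
    d=np.c_[uv,np.ones(len(uv))]@np.linalg.inv(p["mtx"]).T@T[:3,:3].T
    return T[:3,3],d
def at(n,uv,z):
    o,d=ray(n,uv);return o+d*((z-o[2])/d[:,2])[:,None]
def proj(n,X):
    p=ctrl.camera_params(n);T=np.linalg.inv(p["world_from_camera"]);c=np.atleast_2d(X)@T[:3,:3].T+T[:3,3]
    u=c@np.array(p["mtx"]).T;return u[:,:2]/u[:,2:]
E
python3 - <<'E'
from h import *
im=ctrl.camera("top");b=im[:,:,::-1].copy()
s=ctrl.camera("scene")[:,:,::-1].copy()
A=cv2.resize(b[205:250,310:380],(800,514),interpolation=cv2.INTER_CUBIC)  # 11.43x
cv2.imwrite("pics/c1.png",A)
B=cv2.resize(s[140:205,325:390],(600,600),interpolation=cv2.INTER_CUBIC)
cv2.imwrite("pics/c2.png",B)
hsv=cv2.cvtColor(b,cv2.COLOR_BGR2HSV)
for nm,img,roi in(("top",b,(200,260,190,300)),("scene",s,(195,260,240,345))):
    h=cv2.cvtColor(img,cv2.COLOR_BGR2HSV);m=np.zeros(h.shape[:2],np.uint8);r=roi
    m[r[0]:r[1],r[2]:r[3]]=cv2.inRange(h,(98,90,30),(118,255,255))[r[0]:r[1],r[2]:r[3]]
    for c in cv2.findContours(m,0,1)[0]:
        if cv2.contourArea(c)<100:continue
        x=cv2.minAreaRect(c);bx=cv2.boxPoints(x);w=at(nm,bx,.02)
        print(nm,np.round(bx,1).tolist(),np.round(w[:,:2],3).tolist(),"centre",at(nm,x[0],.02).round(4),"edges",np.linalg.norm(w-np.roll(w,-1,0),axis=1).round(3),"yaws",np.degrees(np.arctan2(*(np.roll(w,-1,0)-w)[:,1::-1].T)).round(1) )
E
```

```text
top [[207.3000030517578, 238.0], [210.6999969482422, 219.1999969482422], [233.5, 223.39999389648438], [230.10000610351562, 242.1999969482422]] [[0.438, 0.072], [0.495, 0.062], [0.482, -0.007], [0.425, 0.003]] centre [[0.4601 0.0326 0.02  ]] edges [0.058 0.07  0.058 0.07 ] yaws [ -10.1 -100.7  169.5   79.3]
scene [[250.89999389648438, 234.89999389648438], [300.29998779296875, 214.60000610351562], [309.3999938964844, 236.8000030517578], [260.0, 257.1000061035156]] [[0.492, 0.071], [0.469, -0.073], [0.395, -0.004], [0.422, 0.124]] centre [[0.4435 0.0336 0.02  ]] edges [0.146 0.101 0.131 0.088] yaws [-99.3 136.6  78.1 -37.3]
scene [[302.6000061035156, 208.60000610351562], [336.29998779296875, 205.6999969482422], [337.29998779296875, 217.60000610351562], [303.70001220703125, 220.60000610351562]] [[0.482, -0.101], [0.432, -0.167], [0.398, -0.116], [0.446, -0.055]] centre [[ 0.4393 -0.1089  0.02  ]] edges [0.083 0.061 0.078 0.059] yaws [-127.7  124.2   51.8  -52.2]
```

View pics/c1.png

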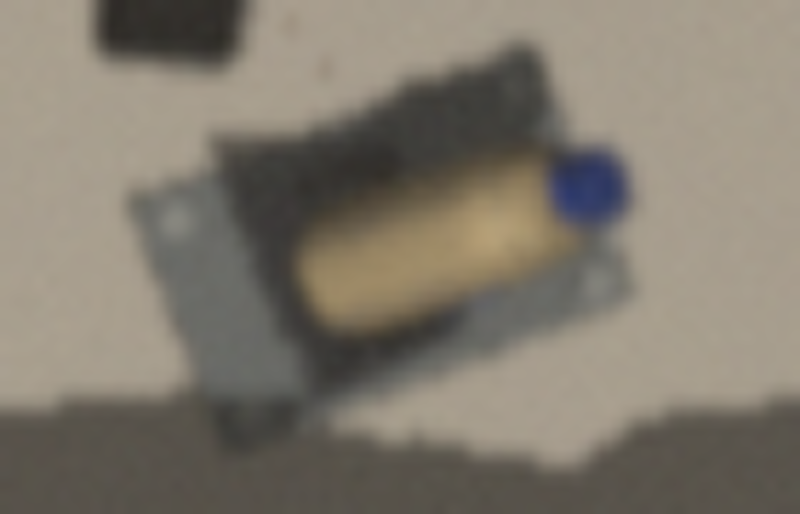

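View pics/c2.png

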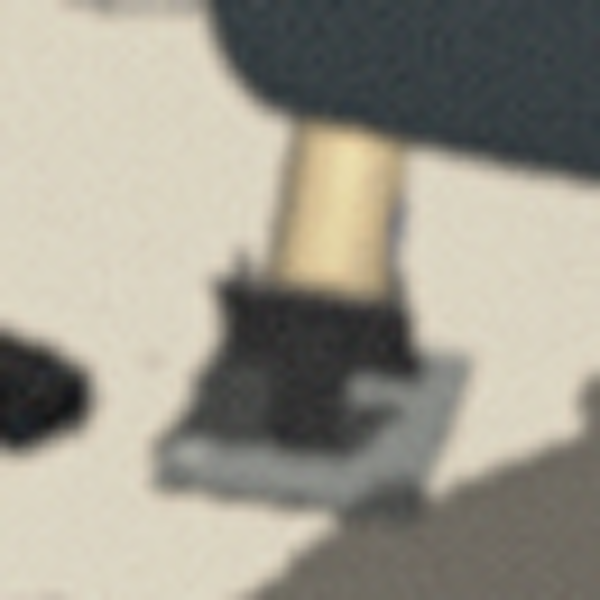

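The crops show the rest's foot-plate corners at about (130,195), (220,440) and (630,290), and the cap at (590,188). In the scene crop the body's axis runs through (335,280) and (350,130). Next I solve for the bottle and tray poses.

```bash
python3 - <<'E'
from h import *
from scipy.optimize import least_squares
t=lambda u,v:np.array([310+(u+.5)/11.43-.5,205+(v+.5)/11.43-.5])
s=lambda u,v:np.array([325+(u+.5)/9.23-.5,140+(v+.5)/9.23-.5])
C=at("top",[t(130,195),t(220,440),t(630,290)],.004);print("plate",C.round(4).tolist())
print("plate c",((C[0]+C[2])/2).round(4),"len",np.linalg.norm(C[1]-C[2]),np.linalg.norm(C[0]-C[1]),"yaw",np.degrees(np.arctan2(*(C[2]-C[1])[1::-1])))
D=at("scene",[s(155,480),s(340,510),s(470,360)],.002);print("scene plate",D.round(4).tolist())
cap=t(590,188);a=s(335,280);b=s(350,130);n=np.array([-(b-a)[1],(b-a)[0]]);n/=np.linalg.norm(n)
for yaw in(-66,-70,-74):
    y=np.radians(yaw);ax=np.array([np.sin(np.radians(40))*np.cos(y),np.sin(np.radians(40))*np.sin(y),np.cos(np.radians(40))])
    f=lambda p:np.r_[proj("top",p+ax*.076)[0]-cap,(proj("scene",p+ax*.03)[0]-a)@n,]
    r=least_squares(f,[.45,-.35,.03],x_scale=.01)
    print(yaw,"base",r.x.round(4),"grasp45",(r.x+ax*.045).round(4),"top base px crop",((proj("top",r.x)[0]-[310,205])*11.43).round(),"cap scene",proj("scene",r.x+ax*.076).round(1))
    print(" scene axis dir",(np.diff(proj("scene",np.array([r.x+ax*.02,r.x+ax*.06])),axis=0)*9.23).round())
# tray fit on corners read in 800x600 pictures
k=lambda L:(np.array(L)+.5)/1.5625-.5
def f(p):
    c,sn=np.cos(p[2]),np.sin(p[2]);X=np.array([[p[0]+c*i-sn*j,p[1]+sn*i+c*j,.02] for i,j in((.033,.055),(.033,-.055),(-.033,-.055),(-.033,.055))])
    return (proj("top",X)-k([(329,342),(383,350),(378,385),(323,376)])).ravel(),(proj("scene",X)-k([(394,365),(455,345),(483,360),(424,382)])).ravel()
r=least_squares(lambda p:np.r_[f(p)[0],0*f(p)[1]],[.45,.02,-.17]);print("tray top",r.x[:2].round(4),np.degrees(r.x[2]),r.fun.round(1))
r=least_squares(lambda p:np.r_[f(p)],[.45,.02,-.17]) if 0 else least_squares(lambda p:np.concatenate(f(p)),[.45,.02,-.17]);print("tray both",r.x[:2].round(4),np.degrees(r.x[2]),r.fun.round(1))
E
python3 -m pendant '[[[1,0,0,0,0,0,0]]]'
```

```text
plate [[0.4864, -0.277, 0.004], [0.4205, -0.2995, 0.004], [0.4599, -0.4119, 0.004]]
plate c [ 0.4732 -0.3444  0.004 ] len 0.1190959191313972 0.069698541646053 yaw -70.66283635453034
scene plate [[0.4851, -0.2789, 0.002], [0.436, -0.2958, 0.002], [0.4602, -0.4163, 0.002]]
-66 base [ 0.4626 -0.328   0.0503] grasp45 [ 0.4743 -0.3545  0.0848] top base px crop [355. 271.] cap scene [[364.1 144.2]]
 scene axis dir [[  19. -131.]]
-70 base [ 0.4669 -0.3335  0.0264] grasp45 [ 0.4768 -0.3607  0.0609] top base px crop [354. 258.] cap scene [[364.1 152. ]]
 scene axis dir [[  25. -129.]]
-74 base [ 0.4713 -0.3391  0.0027] grasp45 [ 0.4792 -0.3669  0.0372] top base px crop [354. 245.] cap scene [[364.1 159.5]]
 scene axis dir [[  31. -127.]]
tray top [0.4552 0.0158] -9.216817834242208 [-0.6  0.   0.6  0.5  0.4 -0.3 -0.4 -0.2 -0.  -0.  -0.  -0.   0.  -0.
  0.   0. ]
tray both [0.4544 0.0164] -10.810070028915467 [-0.4 -0.2  0.6  1.3 -0.2  0.4 -0.8 -0.4 -0.8 -0.6 -1.2 -2.6  1.6 -0.8
  0.2  1.4]
time_s: 0.68
eef_pos: [0.183, -0.5451, 0.4047]
eef_rot: [0.0, 0.987, 0.161, 0.0]
wrist_force: [-0.5, -0.8, -0.2]
opening: 1.0
grasp_force: 0.0
```

```bash
python3 -m pendant '[[[1,-30,-10,0,0,0,0],[1,-60,-20,0,0,0.0,0],[1,-90,-30,0,0.0,0,0],[1,-120,-40,0,0.1,0,0],[1,-120,-40,0,0.2,0,0]]]'
python3 - <<'E'
from h import *
o=ctrl.get_obs();print(o["q"].round(3),R.from_quat(o["eef_rot"],scalar_first=True).as_matrix().round(2).tolist())
b=ctrl.camera("scene")[:,:,::-1]
cv2.imwrite("pics/c3.png",cv2.resize(b[125:200,320:395],(600,600),interpolation=cv2.INTER_CUBIC))
E
```

```text
time_s: 1.1
eef_pos: [0.0519, -0.5453, 0.4054]
eef_rot: [-0.1, 0.982, 0.158, -0.017]
wrist_force: [0.3, 0.3, -1.4]
opening: 1.003
grasp_force: 0.0
[-1.67   0.186  1.606 -0.084  1.536 -0.407] [[0.95, 0.31, -0.07], [0.31, -0.93, 0.19], [-0.0, -0.2, -0.98]]
```

View pics/c3.png

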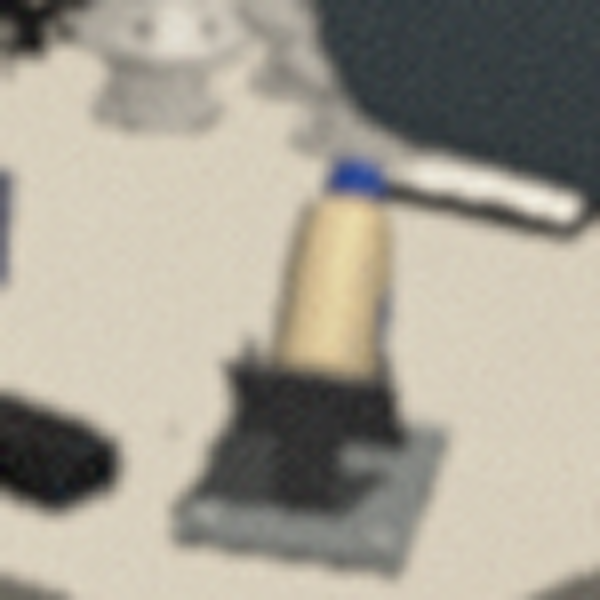

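The cap now shows at crop (358,178) and the foot-plate corners at (175,540), (400,575) and (445,435). I'll triangulate the cap and get the pre-grasp numbers.

```bash
cat >> h.py <<'E'
def axes(yaw,tilt):
    """tool matrix: tool y = own x of the bottle (yaw = angle of own -y, deg), or opposite; tilt>0 rear towards own +y (deg)"""
    y=np.radians(yaw);m=np.array([np.cos(y),np.sin(y),0]);t=np.radians(tilt)
    z=-(np.cos(t)*np.array([0,0,1])-np.sin(t)*m)
    Y=np.cross(-m,[0,0,1.]);return m,z,Y   # own x = own y cross z
def tool(yaw,tilt,sgn):
    m,z,Y=axes(yaw,tilt);Y=Y*sgn;return np.c_[np.cross(Y,z),Y,z]
def rel(Rt,G,reach=.155):
    """shift mm, rotvec to bring grasp point to G with orientation Rt, from the measured pose"""
    o=ctrl.get_obs();R0=R.from_quat(o["eef_rot"],scalar_first=True).as_matrix();p=np.array(G)-Rt[:,2]*reach
    return (R0.T@(p-o["eef_pos"])*1000).round(1),R.from_matrix(R0.T@Rt).as_rotvec().round(3),p.round(3)
E
python3 - <<'E'
from h import *
tc=[361.6,221.5];sc=[364.3,146.8]
o1,d1=ray("top",tc);o2,d2=ray("scene",sc);d1=d1[0];d2=d2[0]
k=np.linalg.lstsq(np.c_[d1,-d2],o2-o1,rcond=None)[0];A=o1+k[0]*d1;B=o2+k[1]*d2;print("cap",A.round(4),B.round(4))
q=lambda u,v:[320+(u+.5)/8-.5,125+(v+.5)/8-.5]
print("plate",at("scene",[q(175,540),q(400,575),q(445,435)],.002).round(4).tolist())
P=(A+B)/2;m,_,_=axes(-70.5,0);ax=np.sin(np.radians(40))*m+np.cos(np.radians(40))*np.array([0,0,1])
base=P-.077*ax;G=base+.045*ax;print("base",base.round(4),"G",G.round(4),ax.round(3))
print("edge low px",proj("scene",base+.03*ax).round(1), "obs ~",q(330,370))
Rt=tool(-70.5,15,-1);print(Rt.round(2).tolist());print(rel(Rt,G+.10*-Rt[:,2]));print(rel(tool(-70.5,0,-1),[.3,-.5,.3]))
E
```

```text
cap [ 0.4813 -0.3761  0.1006] [ 0.4825 -0.3755  0.1005]
plate [[0.4833, -0.2764, 0.002], [0.4155, -0.3008, 0.002], [0.4595, -0.4134, 0.002]]
base [ 0.4654 -0.3291  0.0416] G [ 0.4751 -0.3564  0.0761] [ 0.215 -0.606  0.766]
edge low px [[361.3 163.3]] obs ~ [360.8125, 170.8125]
[[0.32, -0.94, 0.09], [-0.91, -0.33, -0.24], [0.26, 0.0, -0.97]]
(array([458.2, -93.6, 104. ]), array([-0.368,  0.37 ,  1.518]), array([ 0.453, -0.294,  0.322]))
(array([248.2,  22.8, -56.4]), array([-0.166,  0.164,  1.543]), array([ 0.3  , -0.5  ,  0.455]))
```

```bash
cat > r1.py <<'E'
from h import *
G=np.array([.4751,-.3564,.0761]);Rt=tool(-70.5,15,-1);print(*rel(Rt,G-.10*Rt[:,2]),ctrl.get_obs()["q"].round(2))
E
python3 -m pendant '[[[1,458,-94,104,-0.368,0.37,1.518],[1,458,-94,104,-0.368,0.37,1.518],[1,458,-94,104,-0.368,0.37,1.518],[1,458,-94,104,-0.368,0.37,1.518],[1,458,-94,104,-0.368,0.37,1.518]]]'; python3 r1.py
```

```text
time_s: 1.57
eef_pos: [0.2312, -0.4344, 0.3683]
eef_rot: [-0.03, 0.989, -0.141, 0.039]
wrist_force: [0.4, -1.1, -0.4]
opening: 1.0
grasp_force: 0.0
[ 169.8 -192.6   71.3] [-0.22   0.212  0.927] [ 0.453 -0.294  0.322] [-1.35  0.03  1.85  0.1   1.29  0.47]
```

```bash
python3 -m pendant '[[[1,170,-193,71,-0.22,0.212,0.927],[1,170,-193,71,-0.22,0.212,0.927],[1,170,-193,71,-0.22,0.212,0.927],[1,170,-193,71,-0.22,0.212,0.927],[1,170,-193,71,-0.22,0.212,0.927]]]'; python3 r1.py
```

```text
time_s: 1.98
eef_pos: [0.3814, -0.3383, 0.3375]
eef_rot: [0.029, 0.917, -0.391, 0.078]
wrist_force: [0.1, 0.8, 0.4]
opening: 0.999
grasp_force: 0.0
[ 15.  -82.2  18.3] [-0.097  0.096  0.414] [ 0.453 -0.294  0.322] [-0.97  0.06  1.89  0.04  1.03  1.39]
```

```bash
python3 -m pendant '[[[1,15,-82,18,-0.097,0.096,0.414],[1,15,-82,18,-0.097,0.096,0.414],[1,15,-82,18,-0.097,0.096,0.414],[1,15,-82,18,-0.097,0.096,0.414],[1,15,-82,18,-0.097,0.096,0.414]]]'; python3 r1.py
python3 - <<'E'
from h import *
b=ctrl.camera("scene")[:,:,::-1]
cv2.imwrite("pics/c4.png",cv2.resize(b[80:200,300:400],(600,720)[:1]+(600,) if 0 else (500,600),interpolation=cv2.INTER_CUBIC))
E
```

```text
time_s: 2.4
eef_pos: [0.4522, -0.2937, 0.3221]
eef_rot: [0.075, 0.811, -0.571, 0.106]
wrist_force: [-0.3, 0.1, -1.1]
opening: 0.999
grasp_force: 0.0
[ 0.8 -0.6 -0.1] [0.    0.002 0.003] [ 0.453 -0.294  0.322] [-0.76  0.14  1.85 -0.15  0.93  2.11]
```

View pics/c4.png

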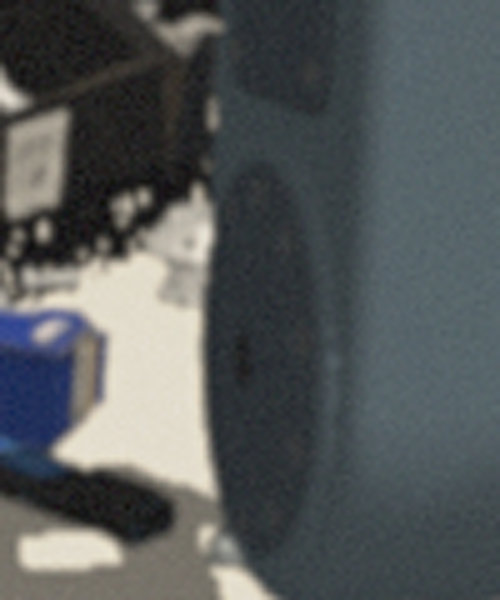

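The arm hides the rest from the scene camera (it fills columns 205 and up), so I'll descend on the triangulated estimate and watch the force.

```bash
python3 -m pendant '[[[1,1,-1,30,0,0,0],[1,1,-1,55,0,0,0],[1,1,-1,75,0,0,0],[1,1,-1,90,0,0,0],[1,1,-1,100,0,0,0]]]' && python3 -m pendant '[[[0.55,0,0,0,0,0,0],[0.55,0,0,0,0,0,0],[0.55,0,0,0,0,0,0]]]'
```

```text
time_s: 2.87
eef_pos: [0.4596, -0.321, 0.2245]
eef_rot: [0.075, 0.812, -0.57, 0.104]
wrist_force: [0.0, -0.1, -0.5]
opening: 1.002
grasp_force: 0.0
time_s: 3.12
eef_pos: [0.4606, -0.3209, 0.2272]
eef_rot: [0.075, 0.811, -0.57, 0.105]
wrist_force: [-1.0, -0.3, 0.9]
opening: 0.604
grasp_force: 0.0
```

```bash
python3 -m pendant '[[[0.3,0,0,0,0,0,0],[0.3,0,0,0,0,0,0],[0.3,0,0,0,0,0,0],[0.3,0,0,0,0,0,0],[0.3,0,0,0,0,0,0]]]'; python3 r1.py
python3 - <<'E'
from h import *
for n,(a,b,c,d) in dict(top=(170,260,290,400)).items():
    im=ctrl.camera(n)[:,:,::-1]
    cv2.imwrite("pics/c5.png",cv2.resize(im[a:b,c:d],(733,600),interpolation=cv2.INTER_CUBIC))
E
```

```text
time_s: 3.53
eef_pos: [0.4609, -0.3206, 0.2278]
eef_rot: [0.076, 0.811, -0.57, 0.106]
wrist_force: [-1.3, 2.7, 6.4]
opening: 0.374
grasp_force: 59.1
[ -2.2  -1.3 -98.5] [0.001 0.001 0.005] [ 0.453 -0.294  0.322] [-0.79  0.33  1.84 -0.16  0.74  2.11]
```

View pics/c5.png

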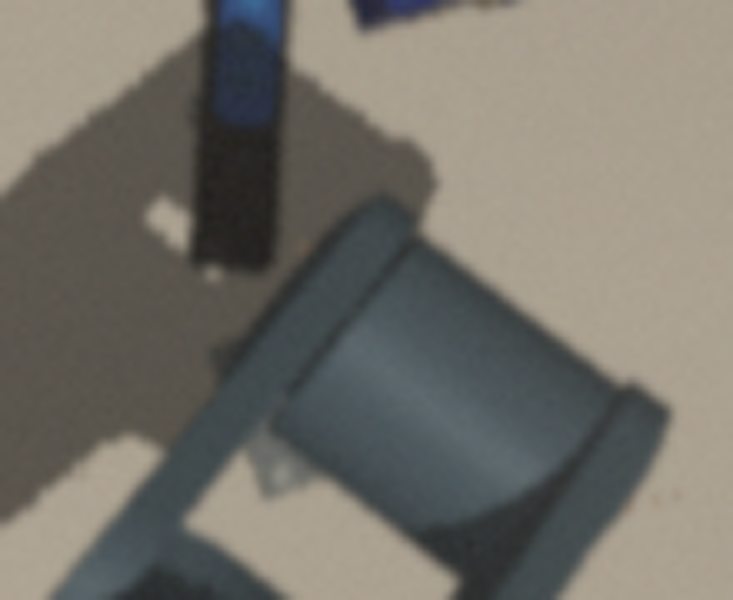

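The top view shows only the wrist over the rest, with the foot plate's corner at (285,475). The grip is on: opening 0.374 (about 32 mm) and 59 N. I'll slide the bottle out along its own axis, then lift it.

```bash
python3 -m pendant '[[[0.3,6,0,-4,0,0,0],[0.3,16,0,-12,0,0,0],[0.3,29,0,-20,0,0,0],[0.3,41,0,-29,0,0,0],[0.3,57,0,-40,0,0,0]]]' && python3 -m pendant '[[[0.3,8,0,-30,0,0,0],[0.3,16,0,-60,0,0,0],[0.3,24,0,-90,0,0,0],[0.3,32,0,-120,0,0,0],[0.3,42,0,-155,0,0,0]]]'
python3 - <<'E'
from h import *
o=ctrl.get_obs();print(o["q"].round(2))
# flip pose: tool tilted -87, grasp point at (.45,-.2,.32)
for G in([.47,-.15,.32],[.45,-.25,.3]):print(*rel(tool(-70.5,-87,-1),G))
im=ctrl.camera("scene")[:,:,::-1]
cv2.imwrite("pics/c6.png",cv2.resize(im[60:240,230:430],(667,600),interpolation=cv2.INTER_CUBIC))
E
```

```text
time_s: 4.0
eef_pos: [0.4757, -0.363, 0.28]
eef_rot: [0.075, 0.811, -0.57, 0.104]
wrist_force: [0.4, 0.5, -1.1]
opening: 0.373
grasp_force: 59.4
time_s: 4.42
eef_pos: [0.476, -0.3634, 0.4414]
eef_rot: [0.075, 0.811, -0.571, 0.104]
wrist_force: [0.3, -1.0, -1.6]
opening: 0.372
grasp_force: 59.9
[-0.82  0.14  1.59 -0.11  1.18  2.  ]
[-75.3 -66.1  97.1] [ 6.000e-03 -1.776e+00  1.000e-03] [ 0.522 -0.296  0.328]
[  4.  -13.6 138.8] [ 6.000e-03 -1.776e+00  1.000e-03] [ 0.502 -0.396  0.308]
```

View pics/c6.png

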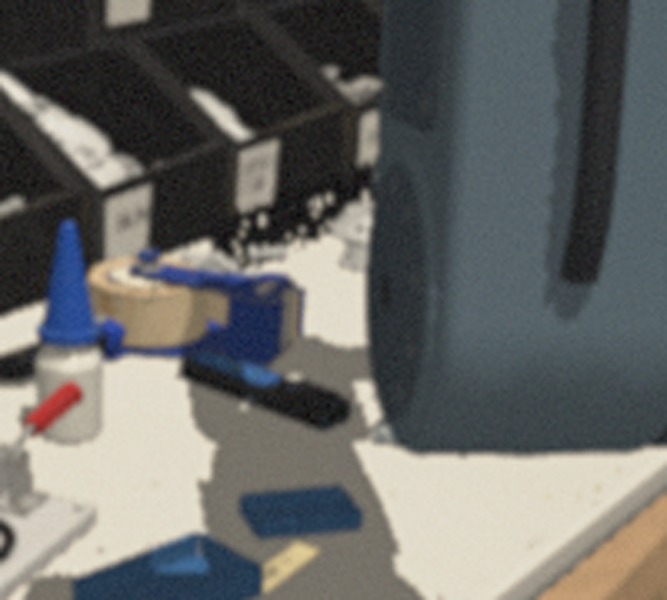

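Only the arm shows where the bottle was (columns 375 and up), and the squeeze bottle stands undisturbed at (68,340). I'll bring it inward and up, then turn it over about the grasp point.

```bash
python3 -m pendant '[[[0.3,-30,-4,-22,0,0,0],[0.3,-65,-8,-50,0,0,0],[0.3,-105,-12,-80,0,0,0],[0.3,-145,-16,-110,0,0,0],[0.3,-177,-19,-130,0,0,0]]]' && python3 -m pendant '[[[0.3,18,0,1,0,-0.118,0],[0.3,36,0,4,0,-0.237,0],[0.3,54,0,10,0,-0.355,0],[0.3,71,0,17,0,-0.474,0],[0.3,86,0,26,0,-0.592,0]]]'
python3 - <<'E'
from h import *
o=ctrl.get_obs();print(o["q"].round(2));print(*rel(tool(-70.5,-88,-1),[.44,-.2,.37]))
E
```

```text
time_s: 4.88
eef_pos: [0.4288, -0.1785, 0.5169]
eef_rot: [0.075, 0.811, -0.571, 0.106]
wrist_force: [-0.3, 1.0, -2.0]
opening: 0.374
grasp_force: 59.9
time_s: 5.3
eef_pos: [0.4602, -0.2652, 0.514]
eef_rot: [-0.096, 0.807, -0.567, -0.137]
wrist_force: [-0.1, -0.7, -2.7]
opening: 0.369
grasp_force: 59.9
[-0.79  0.1   1.49  0.15  1.85  2.03]
[127.5  -2.4 102.4] [ 0.004 -1.201  0.003] [ 0.492 -0.346  0.375]
```

```bash
python3 -m pendant '[[[0.3,18,0,1,0,-0.118,0],[0.3,36,0,4,0,-0.237,0],[0.3,54,0,10,0,-0.355,0],[0.3,71,0,17,0,-0.474,0],[0.3,86,0,26,0,-0.592,0]]]'
python3 - <<'E'
from h import *
o=ctrl.get_obs();print(o["q"].round(2));print(*rel(tool(-70.5,-88,-1),[.44,-.2,.37]))
E
```

```text
time_s: 5.72
eef_pos: [0.4845, -0.3345, 0.4597]
eef_rot: [-0.257, 0.731, -0.515, -0.366]
wrist_force: [0.0, 1.0, -1.8]
opening: 0.372
grasp_force: 59.9
[-0.88  0.43  1.3   0.37  2.28  2.03]
[75.4 -3.  39.9] [ 0.004 -0.608 -0.   ] [ 0.492 -0.346  0.375]
```

```bash
cat > r2.py <<'E'
from h import *
import sys
y,t,x,yy,z=map(float,sys.argv[1:6]);s=float(sys.argv[6]) if len(sys.argv)>6 else -1
o=ctrl.get_obs();print(o["q"].round(2));print(*rel(tool(y,t,s),[x,yy,z]))
R0=R.from_quat(o["eef_rot"],scalar_first=True).as_matrix()
ax=R0@[np.sin(np.radians(55)),0,-np.cos(np.radians(55))] # bottle axis if x_tool side is own -y
print("G",(o["eef_pos"]+.155*R0[:,2]).round(3),"cap elev",np.degrees(np.arcsin(ax[2])).round(1),"tool elev",np.degrees(np.arcsin(R0[2,2])).round(1))
E
python3 r2.py -120 -90 .44 -.15 .38
```

```text
[-0.88  0.43  1.3   0.37  2.28  2.03]
[ 10.9  97.8 118.6] [ 0.837 -0.602  0.277] [ 0.363 -0.284  0.38 ]
G [ 0.443 -0.218  0.367] cap elev -18.2 tool elev -36.8
```

```bash
python3 -m pendant '[[[0.3,2,20,24,0.1,-0.07,0.033],[0.3,4,35,40,0.2,-0.145,0.066],[0.3,6,50,60,0.3,-0.217,0.1],[0.3,8,60,75,0.4,-0.289,0.133],[0.3,9,70,90,0.5,-0.36,0.166]]]'; python3 r2.py -120 -90 .44 -.15 .38
```

```text
time_s: 6.13
eef_pos: [0.3952, -0.2943, 0.3979]
eef_rot: [0.482, -0.528, 0.594, 0.37]
wrist_force: [-0.6, 0.5, -0.5]
opening: 0.373
grasp_force: 60.0
[-1.07  0.29  1.72  0.83  2.17  2.27]
[13.8 35.   8.3] [ 0.342 -0.25   0.115] [ 0.363 -0.284  0.38 ]
G [ 0.423 -0.147  0.357] cap elev -39.7 tool elev -15.2
```

```bash
python3 -m pendant '[[[0.3,4,8,2,0.08,-0.06,0.028],[0.3,7,16,4,0.16,-0.12,0.055],[0.3,10,25,6,0.25,-0.185,0.085],[0.3,14,35,8,0.342,-0.25,0.115],[0.3,14,35,8,0.342,-0.25,0.115]]]'; python3 r2.py -120 -90 .44 -.15 .38
```

```text
time_s: 6.55
eef_pos: [0.3617, -0.2842, 0.3792]
eef_rot: [0.612, -0.353, 0.613, 0.355]
wrist_force: [0.3, 0.2, -1.7]
opening: 0.368
grasp_force: 60.1
[-1.19  0.25  1.91  1.15  2.11  2.43]
[-0.8 -0.7  0.4] [ 0.     0.    -0.003] [ 0.363 -0.284  0.38 ]
G [ 0.439 -0.15   0.379] cap elev -55.0 tool elev 0.0
```

Cap is at about 55° below level. I'll hold it for 2.5 s and take a look.

```bash
python3 -m pendant '[[[0.3,0,0,0,0,0,0],[0.3,0,0,0,0,0,0],[0.3,0,0,0,0,0,0],[0.3,0,0,0,0,0,0],[0.3,0,0,0,0,0,0]]]' >/dev/null
python3 -m pendant '[[[0.3,0,0,0,0,0,0],[0.3,0,0,0,0,0,0],[0.3,0,0,0,0,0,0],[0.3,0,0,0,0,0,0],[0.3,0,0,0,0,0,0]]]' >/dev/null
python3 -m pendant '[[[0.3,0,0,0,0,0,0],[0.3,0,0,0,0,0,0],[0.3,0,0,0,0,0,0],[0.3,0,0,0,0,0,0],[0.3,0,0,0,0,0,0]]]' >/dev/null
python3 -m pendant '[[[0.3,0,0,0,0,0,0],[0.3,0,0,0,0,0,0],[0.3,0,0,0,0,0,0],[0.3,0,0,0,0,0,0],[0.3,0,0,0,0,0,0]]]' >/dev/null
python3 -m pendant '[[[0.3,0,0,0,0,0,0],[0.3,0,0,0,0,0,0],[0.3,0,0,0,0,0,0],[0.3,0,0,0,0,0,0],[0.3,0,0,0,0,0,0]]]' >/dev/null
python3 -m pendant '[[[0.3,0,0,0,0,0,0],[0.3,0,0,0,0,0,0],[0.3,0,0,0,0,0,0],[0.3,0,0,0,0,0,0],[0.3,0,0,0,0,0,0]]]'
python3 r2.py 80 0 .42 -.1 .38
python3 - <<'E'
from h import *
R0=R.from_quat(ctrl.get_obs()["eef_rot"],scalar_first=True).as_matrix();G=ctrl.get_obs()["eef_pos"]+.155*R0[:,2]
ax=R0@[np.sin(np.radians(55)),0,-np.cos(np.radians(55))]
a,b=ctrl.camera("scene")[:,:,::-1],ctrl.camera("top")[:,:,::-1]
out=[]
for n,i in(("scene",a),("top",b)):
    c=proj(n,G)[0];c=np.clip(c,60,[450,320]).astype(int);out.append(cv2.resize(i[c[1]-50:c[1]+50,c[0]-50:c[0]+50],(400,400),interpolation=cv2.INTER_CUBIC))
    print(n,((proj(n,[G,G+ax*.032])-c+50)*4).round())
cv2.imwrite("pics/c7.png",np.hstack(out))
E
```

```text
time_s: 9.05
eef_pos: [0.3631, -0.2843, 0.3801]
eef_rot: [0.61, -0.356, 0.612, 0.355]
wrist_force: [-0.3, 0.8, -1.9]
opening: 0.375
grasp_force: 60.1
[-1.19  0.25  1.91  1.15  2.11  2.43]
[-155.4   41.8  187.9] [2.032 0.352 2.037] [ 0.42  -0.1    0.535]
G [ 0.44 -0.15  0.38] cap elev -54.8 tool elev -0.2
scene [[201. 161.]
 [228. 211.]]
top [[201. 203.]
 [224. 220.]]
```

View pics/c7.png

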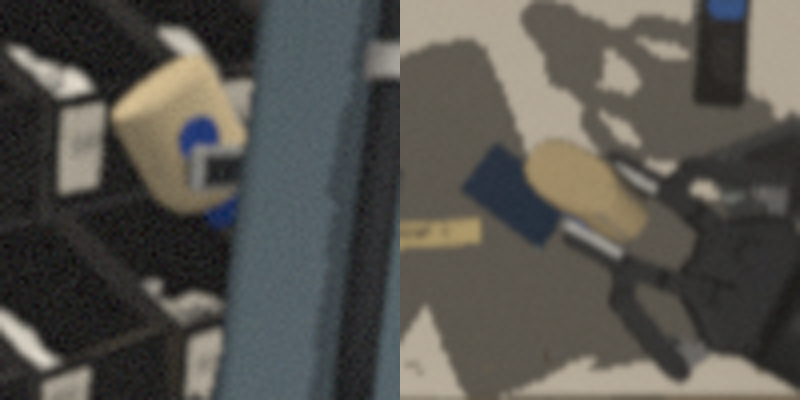

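The hold is confirmed: in the left half the base is up at (160,90) and the cap at (222,210) is at the bottom, and the top view shows the flat faces between the pads. Next is a half turn of the wrist, with q6 decreasing.

```bash
python3 -m pendant '[[[0.3,0,0,0,0,0,-0.12],[0.3,0,0,0,0,0,-0.24],[0.3,0,0,0,0,0,-0.36],[0.3,0,0,0,0,0,-0.48],[0.3,0,0,0,0,0,-0.6]]]' >/dev/null
python3 -m pendant '[[[0.3,0,0,0,0,0,-0.12],[0.3,0,0,0,0,0,-0.24],[0.3,0,0,0,0,0,-0.36],[0.3,0,0,0,0,0,-0.48],[0.3,0,0,0,0,0,-0.6]]]' >/dev/null
python3 -m pendant '[[[0.3,0,0,0,0,0,-0.12],[0.3,0,0,0,0,0,-0.24],[0.3,0,0,0,0,0,-0.36],[0.3,0,0,0,0,0,-0.48],[0.3,0,0,0,0,0,-0.6]]]' >/dev/null
python3 -m pendant '[[[0.3,0,0,0,0,0,-0.12],[0.3,0,0,0,0,0,-0.24],[0.3,0,0,0,0,0,-0.36],[0.3,0,0,0,0,0,-0.48],[0.3,0,0,0,0,0,-0.6]]]' >/dev/null
python3 -m pendant '[[[0.3,0,0,0,0,0,-0.12],[0.3,0,0,0,0,0,-0.24],[0.3,0,0,0,0,0,-0.36],[0.3,0,0,0,0,0,-0.48],[0.3,0,0,0,0,0,-0.6]]]'
python3 r2.py 80 55 .455 .016 .147
```

```text
time_s: 11.23
eef_pos: [0.3631, -0.2843, 0.3801]
eef_rot: [-0.395, 0.635, 0.313, 0.585]
wrist_force: [1.1, -0.6, -1.3]
opening: 0.377
grasp_force: 60.1
[-1.19  0.25  1.91  1.15  2.11 -0.57]
[-145.9   -6.3  187.3] [ 0.291 -0.624 -0.236] [ 0.433 -0.109  0.236]
G [ 0.44 -0.15  0.38] cap elev 54.4 tool elev -0.2
```

```bash
python3 -m pendant '[[[0.3,-25,-1,30,0.045,-0.1,-0.036],[0.3,-50,-2,60,0.09,-0.2,-0.073],[0.3,-73,-3,90,0.136,-0.29,-0.11],[0.3,-95,-4,120,0.18,-0.39,-0.15],[0.3,-118,-5,150,0.227,-0.49,-0.185]]]'; python3 r2.py 80 55 .455 .016 .147
```

```text
time_s: 11.65
eef_pos: [0.4186, -0.1427, 0.2627]
eef_rot: [-0.322, 0.678, 0.52, 0.406]
wrist_force: [0.8, 0.4, -1.3]
opening: 0.371
grasp_force: 59.9
[-0.86  0.29  2.    0.82  1.65 -0.89]
[-7.   5.8 44.4] [ 0.06  -0.131 -0.053] [ 0.433 -0.109  0.236]
G [ 0.452 -0.009  0.191] cap elev 82.5 tool elev -27.5
```

```bash
python3 -m pendant '[[[0.3,-2,2,14,0.02,-0.045,-0.018],[0.3,-5,4,30,0.04,-0.09,-0.036],[0.3,-7,6,44,0.06,-0.131,-0.053],[0.3,-7,6,44,0.06,-0.131,-0.053]]]'; python3 r2.py 80 55 .455 .016 .147
python3 - <<'E'
from h import *
a,b=ctrl.camera("scene")[:,:,::-1],ctrl.camera("top")[:,:,::-1]
cv2.imwrite("pics/c8.png",np.hstack([cv2.resize(a[150:270,220:340],(400,400),interpolation=cv2.INTER_CUBIC),cv2.resize(b[180:260,190:270],(400,400),interpolation=cv2.INTER_CUBIC)]))
B=np.array([.455,.016,.102])
print(((proj("scene",B)-[220,150])*400/120).round(),((proj("top",B+[0,0,.08])-[190,180])*5).round())
E
```

```text
time_s: 11.98
eef_pos: [0.4328, -0.1081, 0.2361]
eef_rot: [-0.299, 0.679, 0.569, 0.354]
wrist_force: [-1.0, 0.2, -2.0]
opening: 0.374
grasp_force: 60.0
[-0.75  0.31  2.    0.76  1.52 -0.9 ]
[-0.7  0.3 -0.6] [-0.003 -0.005 -0.002] [ 0.433 -0.109  0.236]
G [0.455 0.017 0.148] cap elev 89.7 tool elev -34.7
[[207. 154.]] [[168. 254.]]
```

View pics/c8.png

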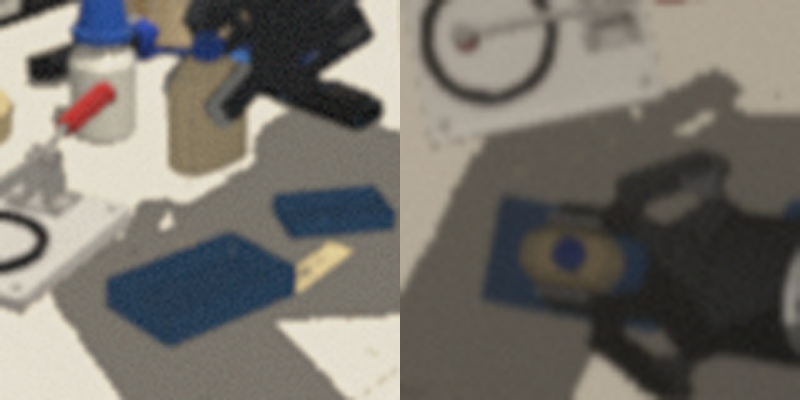

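The bottle hangs upright, base at about (207,170) on the left, and its cap and width line up with the tray in the top view (cap at (568,253), as predicted). I'll lower it.

```bash
python3 -m pendant '[[[0.3,-18,0,13,0,0,0],[0.3,-36,0,26,0,0,0],[0.3,-52,0,36,0,0,0],[0.3,-65,0,45,0,0,0],[0.3,-74,0,52,0,0,0]]]'; python3 -m pendant '[[[0.3,-1,0,0.7,0,0,0],[0.3,-2,0,1.4,0,0,0],[0.3,-3,0,2.1,0,0,0],[0.3,-3,0,2.1,0,0,0]]]'; python3 r2.py 80 55 .455 .016 .047
```

```text
time_s: 12.5
eef_pos: [0.4326, -0.1107, 0.1459]
eef_rot: [-0.298, 0.68, 0.567, 0.356]
wrist_force: [-0.3, 0.4, -0.9]
opening: 0.374
grasp_force: 60.0
time_s: 12.83
eef_pos: [0.433, -0.1102, 0.1437]
eef_rot: [-0.298, 0.68, 0.568, 0.356]
wrist_force: [0.6, 0.7, -1.8]
opening: 0.375
grasp_force: 60.0
[-0.76  0.53  1.98  0.78  1.38 -1.04]
[-5.7 -0.3  5.3] [ 0.003 -0.005 -0.003] [ 0.433 -0.109  0.136]
G [0.456 0.015 0.055] cap elev 89.7 tool elev -34.7
```

```bash
python3 -m pendant '[[[0.3,-1,0,0.7,0,0,0],[0.3,-2,0,1.4,0,0,0],[0.3,-2,0,1.4,0,0,0]]]' | grep -E "pos|wrist"; python3 -m pendant '[[[0.3,-0.8,0,0.6,0,0,0],[0.3,-1.6,0,1.1,0,0,0],[0.3,-1.6,0,1.1,0,0,0]]]'| grep -E "pos|wrist"; python3 -m pendant '[[[0.3,-0.8,0,0.6,0,0,0],[0.3,-0.8,0,0.6,0,0,0]]]'| grep -E "pos|wrist"
```

```text
eef_pos: [0.4329, -0.1096, 0.1408]
wrist_force: [0.2, -0.2, -1.6]
eef_pos: [0.4329, -0.1097, 0.1392]
wrist_force: [-2.3, -2.1, 5.5]
eef_pos: [0.433, -0.1099, 0.1389]
wrist_force: [-6.3, -5.2, 14.1]
```

Contact came at the expected floor height: 14 N, where the rim would have been about 18 mm higher. I'll relieve it a little, open and back out along the tool.

```bash
python3 -m pendant '[[[0.3,0.7,0,-0.5,0,0,0],[0.3,0.7,0,-0.5,0,0,0]]]' | grep wrist; python3 -m pendant '[[[0.45,0,0,0,0,0,0],[0.6,0,0,0,0,0,0],[0.8,0,0,0,0,0,0],[0.8,0,0,0,0,0,0],[0.8,0,0,0,0,0,0]]]';python3 -m pendant '[[[0.8,0,0,-10,0,0,0],[0.8,0,0,-25,0,0,0],[0.8,0,0,-45,0,0,0],[0.8,0,0,-70,0,0,0],[0.8,0,0,-100,0,0,0]]]'
python3 - <<'E'
from h import *
b=ctrl.camera("top")[:,:,::-1];a=ctrl.camera("scene")[:,:,::-1]
np.save("pics/a.npy",np.array([a,b]))
for n in("top","scene"):
    for o in("bottle","tray","squeeze_bottle_center"):print(n,o,[((np.array(d["point"])*[512,384]).round(1).tolist(),round(d["confidence"],2)) for d in ctrl.boxes_of(n,o)][:3])
B=np.array([.455,.016,.002])
print("exp cap top",proj("top",B+[0,0,.08]),"scene base/mid/cap",proj("scene",[B,B+[0,0,.041],B+[0,0,.075]]).round(1).tolist())
for n,im in(("top",b),("scene",a)):
    h=cv2.cvtColor(im,cv2.COLOR_BGR2HSV);m=cv2.inRange(h,(10,50,50),(30,200,255))
    c0=proj(n,B+[0,0,.04])[0].astype(int);k=np.zeros_like(m);k[c0[1]-30:c0[1]+30,c0[0]-22:c0[0]+22]=255
    c=max(cv2.findContours(m&k,0,1)[0],key=cv2.contourArea);print(n,"cream",cv2.minAreaRect(c),cv2.boundingRect(c))
E
```

```text
wrist_force: [-2.7, -2.8, 7.0]
time_s: 14.08
eef_pos: [0.4328, -0.1094, 0.1384]
eef_rot: [-0.299, 0.68, 0.568, 0.355]
wrist_force: [0.7, 0.7, 0.1]
opening: 0.797
grasp_force: 0.0
time_s: 14.5
eef_pos: [0.4177, -0.1908, 0.1958]
eef_rot: [-0.299, 0.679, 0.568, 0.355]
wrist_force: [0.6, -0.6, 0.6]
opening: 0.802
grasp_force: 0.0
top bottle [([227.4, 231.1], 0.6)]
top tray [([228.7, 237.9], 0.92), ([267.7, 229.6], 0.54)]
top squeeze_bottle_center [([277.1, 159.3], 0.6)]
scene bottle [([280.1, 224.9], 0.89)]
scene tray [([324.1, 212.1], 0.72), ([277.8, 244.6], 0.61), ([136.1, 218.1], 0.19)]
scene squeeze_bottle_center [([253.0, 162.6], 0.84)]
exp cap top [[225.08705075 231.82692609]] scene base/mid/cap [[280.7, 238.3], [281.3, 221.4], [281.7, 207.0]]
top cream ((225.5, 232.0), (17.0, 10.0), 0.0) (217, 227, 18, 11)
scene cream ((281.5, 226.5), (33.0, 23.0), 90.0) (270, 210, 24, 34)
```

```bash
python3 -m pendant '[[[0.8,0,0,-30,0,0,0],[0.8,0,0,-60,0,0,0],[0.8,0,0,-60,0,0,0],[0.8,0,0,-60,0,0,0],[0.8,0,0,-60,0,0,0]]]'|grep wrist; python3 - <<'E'
from h import *
t0=cv2.resize(cv2.imread("pics/top0.png"),(512,384),interpolation=cv2.INTER_AREA);s0=cv2.resize(cv2.imread("pics/scene0.png"),(512,384),interpolation=cv2.INTER_AREA)
for n,i0,r in(("top",t0,(205,260,200,250)),("scene",s0,(205,260,245,315))):
    for im in(i0,ctrl.camera(n)[:,:,::-1]):
        h=cv2.cvtColor(np.ascontiguousarray(im),cv2.COLOR_BGR2HSV)[r[0]:r[1],r[2]:r[3]];m=cv2.inRange(h,(98,100,20),(122,255,255));m=cv2.morphologyEx(m,cv2.MORPH_OPEN,np.ones((3,3)))
        v,u=np.nonzero(m);print(n,u.min()+r[2],u.max()+r[2],v.min()+r[0],v.max()+r[0],len(u))
E
```

```text
wrist_force: [0.0, 0.3, -1.0]
top 208 232 220 239 355
top 210 215 220 227 33
scene 254 314 208 251 1140
scene 254 314 205 252 729
```

```bash
python3 -c "
from bench import ctrl
print(ctrl.hand_in())"
```

```text
the job is handed in; nothing more can be done
None
```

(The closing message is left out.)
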